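# Close the air-filter canister with its keyed lid

## Robot

A 6-joint arm with a two-finger parallel gripper is mounted at the origin on a cart in front of the work surface, level with it; the furniture and walls round the work are solid. World frame = base frame: x ahead of the robot, y to its left, z up, the work surface at z = 0. Lengths are in m, angles in rad, forces in N, time in s.
With the tool pointing down it reaches from about 0.35 to 0.85 m from the base axis. Payload 8.1 kg.
Tool frame: the origin (TCP) lies at the very end of the fingers, on their centre line; the grasp point (between the pads) lies 19 mm behind it; x points along the fingers, y is the direction in which the jaws open and shut, and the axes are right-handed (so a half turn about x gives the same grasp; the last joint's range is limited). The gripper opens to 93 mm and grips with 3 to 60 N. Pads are 15 mm wide; open, the fingers measure 128 mm over their backs; the gripper's body (75 mm by 188 mm) begins 65 mm behind the grasp point.
Start: joints at [1.189, 0.13, 1.488, -0, 1.523, -0.085], TCP at [0.175, 0.574, 0.219] pointing down, gripper open.
Joint ranges: [-2.96, 2.96], [-0.89, 2.26], [0.02, 2.5], [-1.34, 4.48], [0, 2.73], [-2.66, 2.66]. Speed limits (rad/s): [2.39, 2.39, 2.79, 3.14, 3.14, 3.14].

## Interface

Orientations are given as a rotation vector (axis times angle).
In Python, from plant import * gives the robot as it stands. The module is installed in compiled form; this text tells all that it offers.
- The arm moves only by the tool apply_moves, never from a script. Its argument "series" is a list of rows, each an object with "jaw": the gripper's target within -1 to 1 (shut at 1, half-way at 0, fully open at -1); "linear": the shift along the tool's x, y, z normalised to -1 to 1, where 1 is 0.6 m, a list of three; "roll": the turn about the tool's x normalised to -1 to 1, where 1 is 30 degrees. A call has 1 to 20 rows; each row is the pose to reach, as a shift and turn from the pose measured when the call began, along the tool's axes at that moment; what a row does not reach only later rows make up. A row lasts 1/8 s, in which the tool goes at most 62.5 mm and 10.7 degrees, less where a joint would pass 70% of its speed; a pose out of reach is approached as far as the arm can. A call with a number of a shift or a turn outside -1 to 1 is refused whole. A call with a gripper value outside its range is refused whole. The fingers move at their own pace and stop on an object; "force" is the grip in N (left out, the last holds). Time passes only in rows, so rows that repeat a pose let the fingers close. It gives the time, the measured TCP pose, the force and the opening at its end, in the units of the state.
- read_state(): the state, without advancing time (a new reading comes with each control period).
- read_camera(name): name is "scene" or "side" or "wrist"; returns a dict with "pixels" (400x640x3 uint8, blue, green, red), "intrinsics" (3x3 intrinsics, pixels), "rvec" (rotation vector, rad) and "tvec" (3), from world to camera coordinates, as OpenCV has them; the wrist camera has in their place "tool_from_camera" (4x4, takes a point from camera to tool coordinates, whose origin is the TCP and whose axes are the tool frame's). Camera axes: x right, y down, z forward; pixel columns grow to the right and rows downward; lengths in m; the calibration is good to about 2 mm. A picture is of the moment at which its call begins: read the wrist's pose just before it. There is no depth.
- close_job(): hands the job in, once; it reports no verdict.
The state is a dict: "t": time; "q": joint angles; "dq": joint speeds; "joint_torque": joint torques, N m; "tool_pos": TCP position; "orientation": TCP orientation; "force": force on the tool from outside, world axes, zero at the start; "wrist_torque": the same for the moment, N m; "opening": finger opening in m.
Only numpy, scipy, OpenCV 4.12 (cv2) and the standard library are available. Lean on these libraries where they do the work, as an engineer would, in place of code of your own. Each camera call takes 0.05 s, during which the arm holds its last target. There are 200 camera calls.

## Task

Close the air-filter canister: lift its lid out of the drying rack, lay it flat on the bench with the handle up and let go, then take it again from above and set it on the canister's mouth. Turn it on the rim with light pressure until the pin under the lid drops into the notch, press it home so that it sits flush all round, and let go. Leave the jar, the bottle and the tape measure where they stand.

Things in the scene. Friction and masses are not known exactly. Their poses are not given: they have to be found in the camera images.
- lid: Loose round lid, 0.15-0.3 kg: light metal flange 92 mm across, 8 mm thick; black plug below it 72 mm across, 12 mm deep, last 3 mm chamfered to 66 mm. Origin: centre of the flange's underside; z up through the handle, x towards the key pin. Starts on edge in the rack: z level along the rack's +x (handle to the robot's right), x up. Flat on the bench it rests on the plug, origin 12 mm up.
- lid_handle (a point): Middle of the lid's black straight handle bar, 24 mm above the lid's origin along lid z; axes as the lid's. The bar is 60 mm long along lid x, 12 mm thick along lid y and spans 8 to 40 mm above the origin along lid z. In the rack it stands upright and can be pinched across its thickness from above.
- lid_pin (a point): Point on the lid's only key, a steel pin 8 mm thick that sticks out radially from the plug along lid +x, to 45 mm from the lid's axis. This point is 41 mm from the axis, 5 mm below the flange; the pin's lowest line is 9 mm below the flange. At the start the pin is at the top of the standing lid.
- rack: Fixed drying rack: wooden board 100 mm (x) by 120 mm (y), 14 mm thick. Origin: centre of its underside on the bench; x points to the robot's right, world -y, within 0.3 rad. Four wire pegs 5 mm thick keep the lid upright: two 47 mm high on the handle side at x = 8, y = +-30 mm; two 67 mm high on the plug side at x = -20, y = +-16 mm.
- rack_seat (a point): Middle of the rack between its two cradle blocks, on which the lid's flange stands, at the height of their tops, 22 mm above the bench. The standing lid's centre is 40 mm above this point, its flange's middle plane over it. Lifting the lid straight up by 80 mm clears the rack.
- canister: Fixed round filter canister, 75 mm high: grey pot, light metal rim ring (76 mm bore, 96 mm outside), dark foot 112 mm across, brass hose stub on its +x side to 64 mm from the axis. Origin: centre of its underside; z up. The rim has one notch, 12 mm wide, 12 mm deep, cut through the ring, up to 0.7 rad to either side of the canister's -x axis; it varies and is not measured: see or feel it.
- canister_rim (a point): Centre of the mouth at the rim's top, 75 mm above the bench; axes as the canister's. A closed lid has its origin here, its +x towards the notch. The plug enters the bore 3 mm before the pin meets the rim; with the pin on the rim the flange is 9 mm above the rim there; at the notch the lid goes down these 9 mm until the flange rests on the rim.
- screw_jar: Bystander: loose plastic jar with a screw cap, 64 mm across, 82 mm high; origin at the centre of its underside.
- oil_bottle: Bystander: loose small bottle with a pointed cap, 44 mm across, 122 mm high; origin at the centre of its underside.
- tape_measure: Bystander: loose tape measure, 68 x 85 mm, 34 mm high, near the front edge of the bench; origin at the centre of its underside. The bench between rack and canister, round x = 0.56, y = 0.02, is clear for 80 mm all round.
There are look-alikes about, which are no part of the job. What is shaped like the lid but blue is not meant.

How it is judged:
By the outcome, as a careful person would: the job done as asked, in the order asked, and still so for the second after the job is handed in, with the robot touching nothing.
It also fails if it takes over 64 s, if anything falls off the work surface, if the arm or the gripper's body presses on something with over 40 N, if the wrist force passes 120 N, or if a joint passes its speed limit or range.

## Working session

There is one attempt and no reset: what is moved stays moved. The work goes in short steps, Python scripts to look and compute and a tool call to move; the robot and the scene stay as the last step left them, time stands still between calls to the robot, and variables do not carry over. Pictures are saved under pics/ and viewed, about 8 in all and at most 12, crops included, and the job is handed in when it is done.

Besides the shell and the picture viewer there is one more tool, called as a command line: name --argument value ..., lists and objects as JSON in quotes. apply_moves: Moves the arm, as the interface text tells. Its arguments: {"type":"object","properties":{"series":{"type":"array"},"force":{"type":"number"}},"required":["series"]}

```bash
mkdir -p pics; python3 - <<'E'
from plant import *
import cv2,numpy as np,pickle
s=read_state();print({k:np.round(v,4).tolist() for k,v in s.items()})
for n in("scene","side"):
    c=read_camera(n);pickle.dump(c,open(n+"0.pkl","wb"));cv2.imwrite(f"pics/{n}0.png",c["pixels"])
    print(n,c["intrinsics"].round(1).tolist(),np.round(c["rvec"],3),np.round(c["tvec"],3))
w=read_camera("wrist");print(w["intrinsics"].tolist(),np.round(w["tool_from_camera"],4).tolist())
E
```

```text
{'t': 0.0, 'q': [1.1886, 0.1312, 1.4893, 0.0, 1.523, -0.0854], 'dq': [-0.0002, -0.0012, 0.0006, -0.0001, 0.0002, 0.0008], 'joint_torque': [0.0008, -55.9853, -49.1757, 0.0768, 0.0359, -0.0001], 'tool_pos': [0.1752, 0.5732, 0.2176], 'orientation': [0.2315, 1.5587, -0.2345], 'force': [0.1152, -0.8585, 0.4509], 'wrist_torque': [-0.0482, 0.0082, -0.0058], 'opening': 0.0933}
scene [[426.1, 0.0, 315.3], [0.0, 426.1, 204.4], [0.0, 0.0, 1.0]] [ 2.184 -0.613  0.308] [-0.463  0.234  1.343]
side [[445.5, 0.0, 321.4], [0.0, 445.5, 199.3], [0.0, 0.0, 1.0]] [ 0.053 -2.677  1.559] [0.562 0.105 1.246]
[[351.16169557613927, 0.0, 316.70016829255246], [0.0, 351.16169557613927, 194.5824105181424], [0.0, 0.0, 1.0]] [[-0.0005, -0.2582, 0.9661, -0.1663], [1.0, -0.0008, 0.0003, 0.0011], [0.0007, 0.9661, 0.2582, -0.0711], [0.0, 0.0, 0.0, 1.0]]
```

View pics/scene0.png

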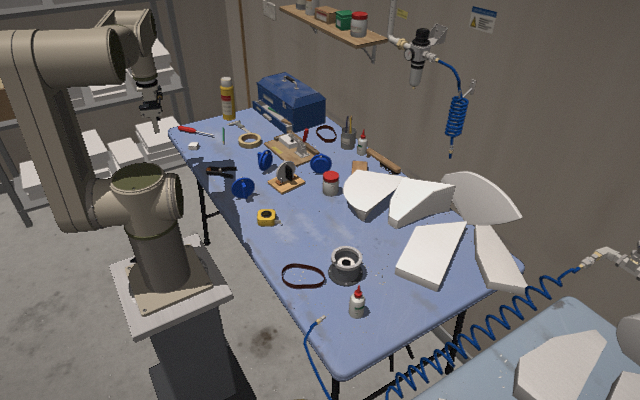

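View pics/side0.png

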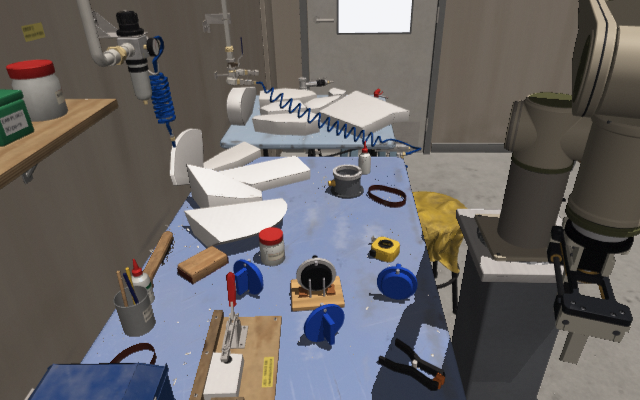

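The scene view shows the metal/black lid in the rack at about (287,175), and the canister at (346,263). There are blue look-alikes at (243,187), (264,160) and (320,163). In the side view the lid is at (317,275), the canister at (347,178), and the blue lids at (397,283), (324,324) and (247,278). The light metal lid on the wooden rack is the one meant. I'll confirm it in enlarged crops.

```bash
python3 - <<'E'
import cv2,numpy as np
a=cv2.imread("pics/scene0.png");b=cv2.imread("pics/side0.png")
f=lambda i,x,y:cv2.resize(i[y:y+60,x:x+80],None,fx=5,fy=5,interpolation=cv2.INTER_CUBIC)
cv2.imwrite("pics/crop0.png",np.vstack([np.hstack([f(a,250,145),f(a,306,232)]),np.hstack([f(b,278,253),f(b,307,150)])]))
E
```

```text
(no output)
```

View pics/crop0.png

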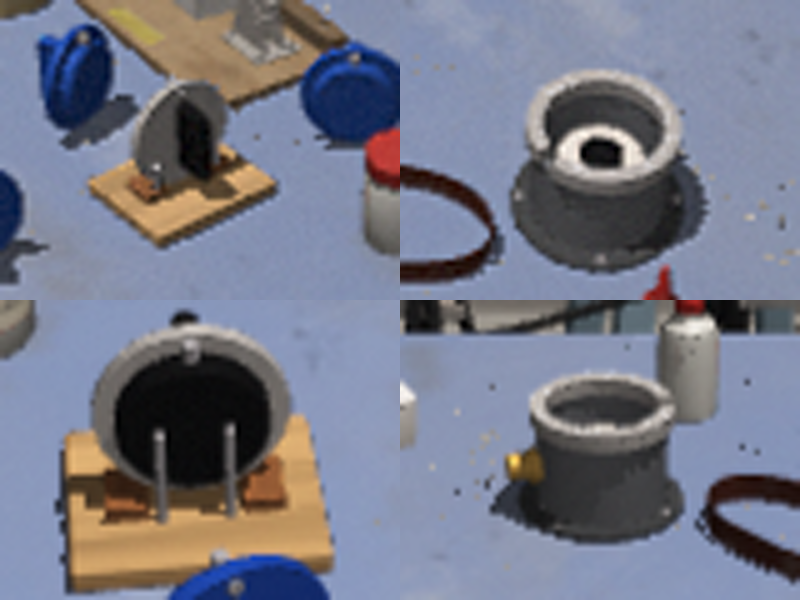

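The lid is confirmed: light metal flange, black plug and handle, pin at the top, and the handle on the side away from the side camera. The notch shows as a gap at crop (540,150) in the scene view and (668,410) in the side view.

```bash
cat >h.py <<'E'
import cv2,numpy as np,pickle
from scipy.spatial.transform import Rotation as R
def ray(c,uv):
    Rm=cv2.Rodrigues(np.array(c["rvec"],float))[0];t=np.array(c["tvec"],float).ravel()
    d=Rm.T@np.linalg.inv(c["intrinsics"])@np.array([*uv,1.]);return -Rm.T@t,d
def onz(c,uv,z):
    o,d=ray(c,uv);return (o+d*(z-o[2])/d[2]).round(4)
def wcam(c,s): # world camera pose for wrist -> dict with rvec,tvec
    T=np.eye(4);T[:3,:3]=R.from_rotvec(s["orientation"]).as_matrix();T[:3,3]=s["tool_pos"]
    M=np.linalg.inv(T@np.array(c["tool_from_camera"]))
    return dict(c,rvec=R.from_matrix(M[:3,:3]).as_rotvec(),tvec=M[:3,3])
def proj(c,P):return cv2.projectPoints(np.array(P,float).reshape(-1,3),np.array(c["rvec"],float),np.array(c["tvec"],float),c["intrinsics"],None)[0].reshape(-1,2)
E
python3 - <<'E'
from h import *
from plant import read_state
a=pickle.load(open("scene0.pkl","rb"));b=pickle.load(open("side0.pkl","rb"))
A=lambda x,y:(250+x/5,145+y/5);C=lambda x,y:(306+(x-400)/5,232+y/5)
B=lambda x,y:(278+x/5,253+(y-300)/5);D=lambda x,y:(307+(x-400)/5,150+(y-300)/5)
print("board scene",[onz(a,A(*p),.014).tolist() for p in((90,183),(161,236),(277,182))])
print("board side",[onz(b,B(*p),.014).tolist() for p in((68,432),(72,575),(333,555),(322,415))])
print("lid side",onz(b,B(190,410),.062),"pin",onz(b,B(191,352),.103),'handle scene top',onz(a,A(184,97),.09),'bottom',onz(a,A(200,178),.03))
print("can",onz(a,C(604,126),.075),onz(b,D(602,404),.075))
print("notch",onz(a,C(541,152),.072),onz(b,D(668,411),.072))
print(R.from_rotvec(read_state()["orientation"]).as_matrix().round(3))
E
```

```text
board scene [[0.4965, 0.2892, 0.014], [0.5123, 0.197, 0.014], [0.6277, 0.2126, 0.014]]
board side [[0.6235, 0.2173, 0.014], [0.6109, 0.3157, 0.014], [0.4941, 0.2994, 0.014], [0.5001, 0.2011, 0.014]]
lid side [0.5602 0.2578 0.062 ] pin [0.5581 0.2676 0.103 ] handle scene top [0.5695 0.2589 0.09  ] bottom [0.5661 0.2299 0.03  ]
can [ 0.4906 -0.2709  0.075 ] [ 0.4888 -0.2625  0.075 ]
notch [ 0.4466 -0.2667  0.072 ] [ 0.4456 -0.2586  0.072 ]
[[-0.001  0.292  0.956]
 [-0.001  0.956 -0.292]
 [-1.    -0.001 -0.   ]]
```

apply_moves --series '[{"jaw": -0.3,"linear": [-0.035,-0.06,0.13],"roll": 0.25},{"jaw": -0.3,"linear": [-0.035,-0.12,0.26],"roll": 0.5},{"jaw": -0.3,"linear": [-0.035,-0.18,0.39],"roll": 0.75},{"jaw": -0.3,"linear": [-0.035,-0.24,0.52],"roll": 1},{"jaw": -0.3,"linear": [-0.035,-0.3,0.65],"roll": 1},{"jaw": -0.3,"linear": [-0.035,-0.355,0.78],"roll": 1},{"jaw": -0.3,"linear": [-0.035,-0.355,0.78],"roll": 1},{"jaw": -0.3,"linear": [-0.035,-0.355,0.78],"roll": 1},{"jaw": -0.3,"linear": [-0.035,-0.355,0.78],"roll": 1},{"jaw": -0.3,"linear": [-0.035,-0.355,0.78],"roll": 1}]'

```text
t: 1.4
tool_pos: [0.5606, 0.2323, 0.2385]
orientation: [0.641, 1.475, -0.644]
force: [-0.6, 0.5, 0.5]
opening: 0.0603
```

apply_moves --series '[{"jaw": -0.3,"linear": [0,0,0],"roll": 0.35},{"jaw": -0.3,"linear": [0,0,0],"roll": 0.7},{"jaw": -0.3,"linear": [0,0,0],"roll": 1},{"jaw": -0.3,"linear": [0,0,0],"roll": 1}]'

```text
t: 1.9
tool_pos: [0.5593, 0.2341, 0.2386]
orientation: [1.038, 1.31, -1.041]
force: [-0.2, 0.6, 0.7]
opening: 0.0599
```

```bash
cat >>h.py <<'E'
from plant import read_state,read_camera
def st():
    s=read_state();M=R.from_rotvec(s["orientation"]).as_matrix()
    print("t",round(s["t"],2),"tcp",np.round(s["tool_pos"],4),"yaw",np.degrees(np.arctan2(M[1,1],M[0,1])).round(2),"tilt",M[2,0].round(4),"open",round(s["opening"],4),"F",np.round(s["force"],1),"T",np.round(s["wrist_torque"],2),"q6",round(s["q"][5],2));return s,M
def move(xyz,yaw=None):
    s,M=st();d=M.T@(np.array(xyz)-s["tool_pos"])/.6
    y=np.degrees(np.arctan2(M[1,1],M[0,1]));r=0 if yaw is None else -((yaw-y+180)%360-180)/30
    print("linear",d.round(3),"roll",round(r,3))
def shot(n,crop=None,f=1,name="wrist"):
    s=read_state();c=read_camera(name)
    if name=="wrist":c=wcam(c,s)
    pickle.dump(c,open(n+".pkl","wb"));i=c["pixels"]
    if crop:x,y,w,h=crop;i=i[y:y+h,x:x+w]
    cv2.imwrite(f"pics/{n}.png",cv2.resize(i,None,fx=f,fy=f,interpolation=cv2.INTER_CUBIC));return c
E
python3 -c "
from h import *
st();c=shot('w1');print(proj(c,[(.5635,.229,.09),(.56,.255,.1)]))"
```

```text
t 1.9 tcp [0.5593 0.2341 0.2386] yaw 13.08 tilt -1.0 open 0.0599 F [-0.2  0.6  0.7] T [-0.05  0.04 -0.02] q6 0.08
[[319.31126997 188.30845109]
 [322.22644996 162.14544209]]
```

View pics/w1.png

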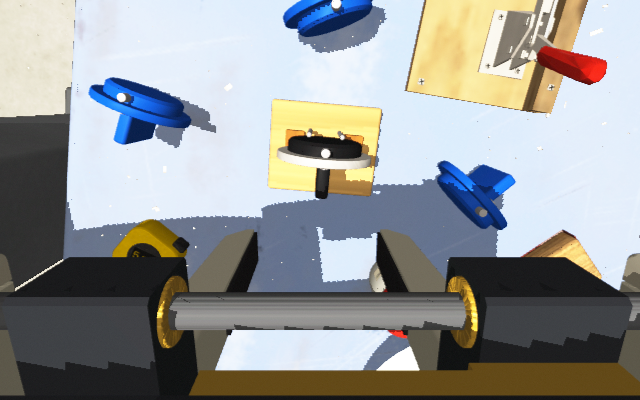

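The rack board has corners (275,99), (382,108), (373,196) and (268,187). The lid stands in it with the pin at (325,153), and the handle's upper end runs from (324,168) to (321,192).

```bash
python3 -c "
from h import *
c=pickle.load(open('w1.pkl','rb'))
k=np.array([onz(c,p,.014) for p in((275,99),(382,108),(373,196),(268,187))]);print(k,k.mean(0))
x=k[3]+k[2]-k[0]-k[1];y=k[1]+k[2]-k[0]-k[3];yr=np.degrees(np.arctan2(y[1],y[0]));print('xdir',np.degrees(np.arctan2(x[1],x[0])),'ydir',yr)
print('handle end top',onz(c,(321,191),.092),'root',onz(c,(324.5,168),.092),'pin',onz(c,(325.5,153),.106))
ctr=k.mean(0);a=np.radians(-82);print(ctr[:2]+.026*np.array([np.cos(a),np.sin(a)]))
"
```

```text
[[0.4993 0.2962 0.014 ]
 [0.6138 0.313  0.014 ]
 [0.6305 0.2158 0.014 ]
 [0.5105 0.1989 0.014 ]] [0.563525 0.255975 0.014   ]
xdir -81.8369074208944 ydir 8.1779856353425
handle end top [0.5655 0.2274 0.092 ] root [0.5636 0.249  0.092 ] pin [0.5606 0.2643 0.106 ]
[0.5671435  0.23022803]
```

```bash
python3 -c "
from h import *
move((.5665,.230,.24),8.2);move((.5665,.230,.039),8.2)"
```

```text
t 1.95 tcp [0.5595 0.2338 0.2386] yaw 13.21 tilt -1.0 open 0.0605 F [ 0.5 -0.   0. ] T [-0.16  0.1  -0.01] q6 0.08
linear [-0.002  0.01   0.009] roll 0.167
t 1.95 tcp [0.5595 0.2338 0.2386] yaw 13.21 tilt -1.0 open 0.0605 F [ 0.5 -0.   0. ] T [-0.16  0.1  -0.01] q6 0.08
linear [0.333 0.011 0.009] roll 0.167
```

apply_moves --series '[{"jaw": -0.3,"linear": [0,0.01,0.009],"roll": 0.167},{"jaw": -0.3,"linear": [0,0.01,0.009],"roll": 0.167},{"jaw": -0.3,"linear": [0.08,0.01,0.009],"roll": 0.167},{"jaw": -0.3,"linear": [0.16,0.01,0.009],"roll": 0.167},{"jaw": -0.3,"linear": [0.24,0.01,0.009],"roll": 0.167},{"jaw": -0.3,"linear": [0.3,0.01,0.009],"roll": 0.167},{"jaw": -0.3,"linear": [0.333,0.01,0.009],"roll": 0.167},{"jaw": -0.3,"linear": [0.333,0.01,0.009],"roll": 0.167},{"jaw": -0.3,"linear": [0.333,0.01,0.009],"roll": 0.167}]'

```text
t: 3.08
tool_pos: [0.5675, 0.2303, 0.0407]
orientation: [1.103, 1.273, -1.102]
force: [0.4, 0.5, 0.7]
opening: 0.0606
```

```bash
python3 -c "
from h import *
s,M=st();c=shot('w2');g=s['tool_pos'];print(proj(c,[g,g-M[:,0]*.019]))"
```

```text
t 3.08 tcp [0.5675 0.2303 0.0407] yaw 8.25 tilt -1.0 open 0.0606 F [0.4 0.5 0.7] T [-0.05  0.07 -0.05] q6 0.16
[[315.09711032 247.40263904]
 [314.90474976 264.12298181]]
```

View pics/w2.png

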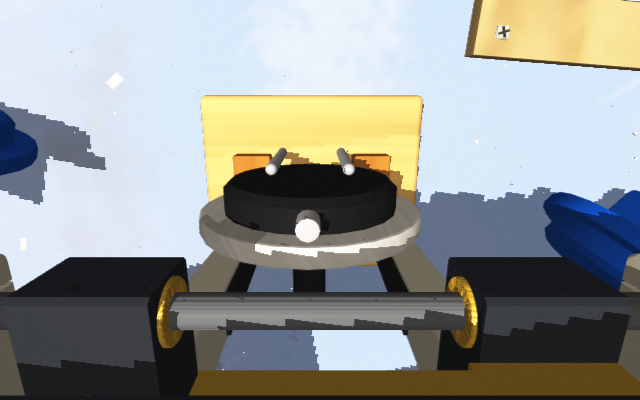

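The fingers straddle the handle (about u=309, fingers at 240 and 390). I'll grip and lift.

apply_moves --series '[{"jaw": 1,"linear": [0,0,0],"roll": 0},{"jaw": 1,"linear": [0,0,0],"roll": 0},{"jaw": 1,"linear": [0,0,0],"roll": 0},{"jaw": 1,"linear": [0,0,0],"roll": 0},{"jaw": 1,"linear": [0,0,0],"roll": 0},{"jaw": 1,"linear": [0,0,0],"roll": 0},{"jaw": 1,"linear": [-0.03,0,0],"roll": 0},{"jaw": 1,"linear": [-0.06,0,0],"roll": 0},{"jaw": 1,"linear": [-0.1,0,0],"roll": 0},{"jaw": 1,"linear": [-0.14,0,0],"roll": 0},{"jaw": 1,"linear": [-0.18,0,0],"roll": 0},{"jaw": 1,"linear": [-0.2,0,0],"roll": 0},{"jaw": 1,"linear": [-0.2,0,0],"roll": 0}]' --force 40

```text
t: 4.75
tool_pos: [0.5685, 0.2306, 0.1628]
orientation: [1.105, 1.271, -1.099]
force: [-1.0, -0.0, -1.8]
opening: 0.0118
```

```bash
python3 -c "
from h import *
move((.56,.02,.16),8.2);move((.56,.02,.045),8.2);shot('w3',(120,100,400,180),1.2)"
```

```text
t 4.75 tcp [0.5685 0.2306 0.1628] yaw 8.23 tilt -1.0 open 0.0118 F [-1.  -0.  -1.8] T [-0.14  0.09 -0.03] q6 0.16
linear [ 0.004 -0.064  0.345] roll 0.001
t 4.75 tcp [0.5685 0.2306 0.1628] yaw 8.23 tilt -1.0 open 0.0118 F [-1.  -0.  -1.8] T [-0.14  0.09 -0.03] q6 0.16
linear [ 0.196 -0.065  0.345] roll 0.001
```

View pics/w3.png

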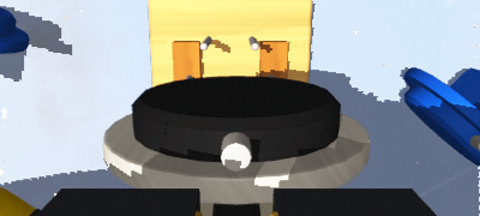

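The lid is held upright and is clear of the rack. Next I carry it over the clear bench and lower it to just above the surface. There I'll relax the grip so it swings flat about the jaw axis.

apply_moves --series '[{"jaw": 1,"linear": [0,-0.016,0.086],"roll": 0},{"jaw": 1,"linear": [0,-0.032,0.172],"roll": 0},{"jaw": 1,"linear": [0,-0.048,0.258],"roll": 0},{"jaw": 1,"linear": [0,-0.06,0.32],"roll": 0},{"jaw": 1,"linear": [0.04,-0.065,0.345],"roll": 0},{"jaw": 1,"linear": [0.1,-0.065,0.345],"roll": 0},{"jaw": 1,"linear": [0.15,-0.065,0.345],"roll": 0},{"jaw": 1,"linear": [0.18,-0.065,0.345],"roll": 0},{"jaw": 1,"linear": [0.18,-0.065,0.345],"roll": 0},{"jaw": 1,"linear": [0.18,-0.065,0.345],"roll": 0}]'

```text
t: 6.05
tool_pos: [0.5599, 0.02, 0.0543]
orientation: [1.104, 1.271, -1.1]
force: [-0.6, -0.6, -1.3]
opening: 0.0115
```

apply_moves --series '[{"jaw": 1,"linear": [0,0,0],"roll": 0},{"jaw": 1,"linear": [0,0,0],"roll": 0},{"jaw": 1,"linear": [0,0,0],"roll": 0},{"jaw": 1,"linear": [0,0,0],"roll": 0},{"jaw": 1,"linear": [0,0,0],"roll": 0},{"jaw": 1,"linear": [0,0,0],"roll": 0}]' --force 3

```text
t: 6.8
tool_pos: [0.5598, 0.02, 0.0543]
orientation: [1.104, 1.271, -1.1]
force: [-0.5, 0.1, -0.6]
opening: 0.012
```

```bash
python3 -c "
from h import *
st();c=shot('w4',(120,100,400,300));shot('s4',(280,160,130,100),3,'side')
cv2.imwrite('pics/c4.png',np.hstack([cv2.imread('pics/w4.png'),cv2.imread('pics/s4.png')]))"
```

```text
t 6.8 tcp [0.5598 0.02   0.0543] yaw 8.24 tilt -1.0 open 0.012 F [-0.5  0.1 -0.6] T [-0.11  0.05  0.03] q6 -0.2
```

View pics/c4.png

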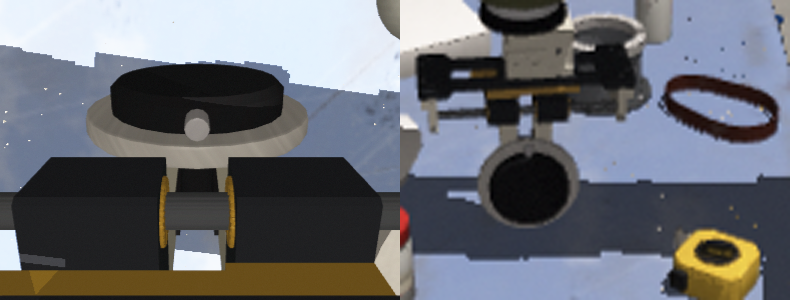

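The lid stayed upright: pad friction holds it even at 3 N. I'll use the rack's tall plug-side pegs as a fixed stop to tip it about the jaw axis. First I go back above the rack.

```bash
python3 -c "
from h import *
a=np.array([.5635,.256]);e=np.array([.142,-.990])
for x,z in((.030,.16),(.030,.077),(.012,.077),(.004,.085)):move((*(a+x*e),z),8.2)"
```

```text
t 6.9 tcp [0.5598 0.02   0.0543] yaw 8.24 tilt -1.0 open 0.0116 F [ 0.1 -0.5 -1.6] T [-0.1   0.01  0.01] q6 -0.2
linear [-0.176  0.063 -0.338] roll 0.001
t 6.9 tcp [0.5598 0.02   0.0543] yaw 8.24 tilt -1.0 open 0.0116 F [ 0.1 -0.5 -1.6] T [-0.1   0.01  0.01] q6 -0.2
linear [-0.038  0.063 -0.338] roll 0.001
t 6.9 tcp [0.5598 0.02   0.0543] yaw 8.24 tilt -1.0 open 0.0116 F [ 0.1 -0.5 -1.6] T [-0.1   0.01  0.01] q6 -0.2
linear [-0.038  0.063 -0.368] roll 0.001
t 6.9 tcp [0.5598 0.02   0.0543] yaw 8.24 tilt -1.0 open 0.0116 F [ 0.1 -0.5 -1.6] T [-0.1   0.01  0.01] q6 -0.2
linear [-0.051  0.063 -0.382] roll 0.001
```

apply_moves --series '[{"jaw": 1,"linear": [-0.1,0,0],"roll": 0},{"jaw": 1,"linear": [-0.176,0,-0.04],"roll": 0},{"jaw": 1,"linear": [-0.176,0.02,-0.12],"roll": 0},{"jaw": 1,"linear": [-0.176,0.04,-0.2],"roll": 0},{"jaw": 1,"linear": [-0.176,0.063,-0.28],"roll": 0},{"jaw": 1,"linear": [-0.176,0.063,-0.338],"roll": 0},{"jaw": 1,"linear": [-0.176,0.063,-0.338],"roll": 0},{"jaw": 1,"linear": [-0.176,0.063,-0.338],"roll": 0},{"jaw": 1,"linear": [-0.12,0.063,-0.338],"roll": 0},{"jaw": 1,"linear": [-0.07,0.063,-0.338],"roll": 0},{"jaw": 1,"linear": [-0.038,0.063,-0.338],"roll": 0},{"jaw": 1,"linear": [-0.038,0.063,-0.338],"roll": 0},{"jaw": 1,"linear": [-0.038,0.063,-0.338],"roll": 0}]' --force 30

```text
t: 8.52
tool_pos: [0.569, 0.226, 0.0785]
orientation: [1.105, 1.27, -1.099]
force: [0.5, 0.2, -1.5]
opening: 0.0119
```

apply_moves --series '[{"jaw": 1,"linear": [0,0,0],"roll": 0},{"jaw": 1,"linear": [0,0,-0.008],"roll": 0},{"jaw": 1,"linear": [0,0,-0.013],"roll": 0},{"jaw": 1,"linear": [0,0,-0.018],"roll": 0},{"jaw": 1,"linear": [0,0,-0.023],"roll": 0},{"jaw": 1,"linear": [0,0,-0.027],"roll": 0},{"jaw": 1,"linear": [0,0,-0.027],"roll": 0}]' --force 4

```text
t: 9.4
tool_pos: [0.5668, 0.2427, 0.0787]
orientation: [1.106, 1.271, -1.098]
force: [0.1, 0.5, 0.5]
opening: 0.012
```

```bash
python3 -c "
from h import *
st();c=shot('w5',(120,100,400,300));shot('s5',(245,220,130,100),3,'side')
cv2.imwrite('pics/c5.png',np.hstack([cv2.imread('pics/w5.png'),cv2.imread('pics/s5.png')]))"
```

```text
t 9.4 tcp [0.5668 0.2427 0.0787] yaw 8.23 tilt -1.0 open 0.012 F [0.1 0.5 0.5] T [0.18 0.11 0.02] q6 0.18
```

View pics/c5.png

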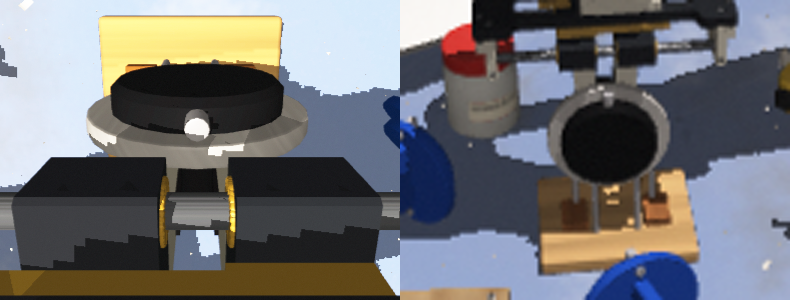

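The lid did not tip. The plug passed just over the peg tops (pegs at (597,190) and (637,190) in the side crop, below the lid). I'll back off, lower 11 mm and push again in two stages.

apply_moves --series '[{"jaw": 1,"linear": [0,0,0.015],"roll": 0},{"jaw": 1,"linear": [0,0,0.026],"roll": 0},{"jaw": 1,"linear": [0.01,0,0.026],"roll": 0},{"jaw": 1,"linear": [0.02,0,0.026],"roll": 0},{"jaw": 1,"linear": [0.02,0,0.022],"roll": 0},{"jaw": 1,"linear": [0.02,0,0.018],"roll": 0},{"jaw": 1,"linear": [0.02,0,0.015],"roll": 0},{"jaw": 1,"linear": [0.02,0,0.012],"roll": 0},{"jaw": 1,"linear": [0.02,0,0.012],"roll": 0}]' --force 4

```text
t: 10.62
tool_pos: [0.5682, 0.2356, 0.067]
orientation: [1.106, 1.27, -1.098]
force: [-0.3, -1.0, -1.4]
opening: 0.0119
```

```bash
python3 -c "
from h import *
st();c=shot('w6',(120,100,400,300));shot('s6',(245,220,130,100),3,'side')
cv2.imwrite('pics/c6.png',np.hstack([cv2.imread('pics/w6.png'),cv2.imread('pics/s6.png')]))"
```

```text
t 10.62 tcp [0.5682 0.2356 0.067 ] yaw 8.24 tilt -1.0 open 0.0119 F [-0.3 -1.  -1.4] T [-0.37 -0.11 -0.05] q6 0.17
```

View pics/c6.png

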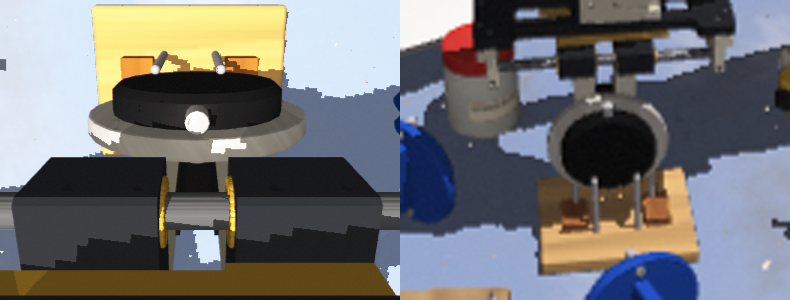

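The pegs are now in front of the plug's lower edge ((596,180) and (638,178)), and the lid has begun to tip (pin from (197,127) to (197,122)). I'll go on pushing and rising.

apply_moves --series '[{"jaw": 1,"linear": [0,0,-0.004],"roll": 0},{"jaw": 1,"linear": [-0.004,0,-0.006],"roll": 0},{"jaw": 1,"linear": [-0.008,0,-0.009],"roll": 0},{"jaw": 1,"linear": [-0.013,0,-0.012],"roll": 0},{"jaw": 1,"linear": [-0.018,0,-0.015],"roll": 0},{"jaw": 1,"linear": [-0.018,0,-0.015],"roll": 0}]' --force 4

```text
t: 11.48
tool_pos: [0.567, 0.2448, 0.0781]
orientation: [1.107, 1.27, -1.097]
force: [-0.0, -0.3, -2.6]
opening: 0.012
```

```bash
cat >>h.py <<'E'
def ang(n): # fit lid tilt from bright pin disc: list bright blobs in the wrist image near the middle
    c=shot(n);g=cv2.cvtColor(c["pixels"],cv2.COLOR_BGR2GRAY)
    print("col 317 gray by 8 rows:",[int(v) for v in g[100:300:8,312:322].mean(1)])
    k=cv2.HoughCircles(cv2.medianBlur(g[100:300,270:370],3),cv2.HOUGH_GRADIENT,1,20,param1=80,param2=10,minRadius=7,maxRadius=20)
    print(None if k is None else (k[0][:4]+[270,100,0]).round(0).tolist())
E
python3 -c "
from h import *
st();ang('w7')"
```

```text
t 11.47 tcp [0.567  0.2448 0.0781] yaw 8.24 tilt -1.0 open 0.012 F [-0.  -0.3 -2.6] T [-0.15  0.09 -0.01] q6 0.18
col 317 gray by 8 rows: [243, 241, 242, 239, 236, 230, 226, 225, 238, 170, 127, 27, 252, 254, 254, 112, 220, 153, 130, 21, 21, 21, 20, 20, 33]
[[316.0, 204.0, 11.0], [288.0, 178.0, 14.0], [314.0, 234.0, 14.0], [332.0, 174.0, 11.0]]
```

```bash
python3 -c "
from h import *
c=read_camera('wrist');T=np.linalg.inv(c['tool_from_camera'])
for th in range(0,100,10):
    a=np.radians(th);r=-.035*np.cos(a)-.047*np.sin(a);u=.047*np.cos(a)-.035*np.sin(a)
    p=T@[-.019-u,0,r,1];q=c['intrinsics']@p[:3];print(th,(q[:2]/q[2]).round(0))"
```

```text
0 [314. 228.]
10 [314. 198.]
20 [314. 173.]
30 [314. 155.]
40 [314. 143.]
50 [315. 136.]
60 [315. 134.]
70 [315. 137.]
80 [315. 143.]
90 [315. 151.]
```

apply_moves --series '[{"jaw": 1,"linear": [-0.005,0,0.015],"roll": 0},{"jaw": 1,"linear": [-0.005,0,0.028],"roll": 0},{"jaw": 1,"linear": [0.01,0,0.028],"roll": 0},{"jaw": 1,"linear": [0.019,0,0.028],"roll": 0},{"jaw": 1,"linear": [0.019,0,0.022],"roll": 0},{"jaw": 1,"linear": [0.019,0,0.018],"roll": 0},{"jaw": 1,"linear": [0.019,0,0.014],"roll": 0},{"jaw": 1,"linear": [0.019,0,0.011],"roll": 0},{"jaw": 1,"linear": [0.019,0,0.011],"roll": 0}]' --force 3

```text
t: 12.7
tool_pos: [0.5678, 0.2378, 0.0664]
orientation: [1.106, 1.27, -1.098]
force: [-1.5, -4.2, 0.6]
opening: 0.0123
```

```bash
python3 -c "
from h import *
st();ang('w8')"
```

```text
t 12.7 tcp [0.5678 0.2378 0.0664] yaw 8.23 tilt -1.0 open 0.0123 F [-1.5 -4.2  0.6] T [-0.98  0.29 -0.15] q6 0.17
col 317 gray by 8 rows: [240, 172, 237, 233, 229, 224, 224, 238, 233, 126, 247, 250, 214, 250, 253, 254, 127, 21, 20, 21, 21, 22, 22, 22, 33]
[[320.0, 186.0, 11.0], [352.0, 244.0, 19.0], [288.0, 166.0, 12.0], [330.0, 162.0, 11.0]]
```

apply_moves --series '[{"jaw": 1,"linear": [-0.003,0,0],"roll": 0},{"jaw": 1,"linear": [-0.006,0,-0.001],"roll": 0},{"jaw": 1,"linear": [-0.009,0,-0.003],"roll": 0},{"jaw": 1,"linear": [-0.009,0,-0.005],"roll": 0},{"jaw": 1,"linear": [-0.009,0,-0.005],"roll": 0}]' --force 3

```text
t: 13.38
tool_pos: [0.5673, 0.2411, 0.0719]
orientation: [1.106, 1.27, -1.097]
force: [0.0, 0.0, -2.2]
opening: 0.0122
```

```bash
python3 -c "
from h import *
st();ang('w9')"
```

```text
t 13.38 tcp [0.5673 0.2411 0.0719] yaw 8.25 tilt -1.0 open 0.0122 F [ 0.   0.  -2.2] T [-0.13  0.01 -0.01] q6 0.17
col 317 gray by 8 rows: [241, 240, 227, 236, 230, 225, 226, 228, 234, 77, 247, 251, 193, 251, 253, 254, 129, 20, 20, 20, 22, 22, 21, 22, 33]
[[318.0, 186.0, 10.0], [354.0, 186.0, 14.0], [272.0, 284.0, 12.0]]
```

The lid is now tilted about 15°. At that angle its lower edge is nearly under the grip, so dragging it on the bench should finish the tip. Back to the clear area.

apply_moves --series '[{"jaw": 1,"linear": [0,0,0],"roll": 0},{"jaw": 1,"linear": [-0.05,0,0],"roll": 0},{"jaw": 1,"linear": [-0.12,0,0],"roll": 0},{"jaw": 1,"linear": [-0.14,0,0.04],"roll": 0},{"jaw": 1,"linear": [-0.14,-0.02,0.12],"roll": 0},{"jaw": 1,"linear": [-0.14,-0.04,0.2],"roll": 0},{"jaw": 1,"linear": [-0.14,-0.06,0.28],"roll": 0},{"jaw": 1,"linear": [-0.14,-0.07,0.36],"roll": 0},{"jaw": 1,"linear": [-0.12,-0.07,0.43],"roll": 0},{"jaw": 1,"linear": [-0.05,-0.07,0.43],"roll": 0},{"jaw": 1,"linear": [0.02,-0.07,0.43],"roll": 0},{"jaw": 1,"linear": [0.04,-0.07,0.43],"roll": 0},{"jaw": 1,"linear": [0.04,-0.07,0.43],"roll": 0}]' --force 30

```text
t: 15.05
tool_pos: [0.5624, -0.0201, 0.0472]
orientation: [1.106, 1.272, -1.098]
force: [-0.2, -0.4, -1.6]
opening: 0.0116
```

apply_moves --series '[{"jaw": 1,"linear": [0.003,0,0],"roll": 0},{"jaw": 1,"linear": [0.006,0,0],"roll": 0},{"jaw": 1,"linear": [0.01,0,0],"roll": 0},{"jaw": 1,"linear": [0.013,0,0],"roll": 0},{"jaw": 1,"linear": [0.016,0,0],"roll": 0},{"jaw": 1,"linear": [0.016,0,0],"roll": 0}]' --force 8

```text
t: 15.8
tool_pos: [0.5623, -0.0201, 0.0373]
orientation: [1.105, 1.272, -1.099]
force: [-0.3, 0.4, -1.4]
opening: 0.0124
```

```bash
python3 -c "
from h import *
st();ang('w10')"
```

```text
t 15.8 tcp [ 0.5623 -0.0201  0.0373] yaw 8.26 tilt -1.0 open 0.0124 F [-0.3  0.4 -1.4] T [-0.11  0.06 -0.02] q6 -0.27
col 317 gray by 8 rows: [236, 237, 236, 237, 237, 237, 238, 117, 118, 68, 143, 151, 111, 153, 161, 164, 139, 22, 22, 23, 24, 24, 24, 25, 37]
[[316.0, 186.0, 12.0], [318.0, 240.0, 16.0]]
```

apply_moves --series '[{"jaw": 1,"linear": [0.005,0,0],"roll": 0},{"jaw": 1,"linear": [0.009,0,0],"roll": 0},{"jaw": 1,"linear": [0.012,0,0],"roll": 0},{"jaw": 1,"linear": [0.012,0,0],"roll": 0}]' --force 4

```text
t: 16.35
tool_pos: [0.5626, -0.0204, 0.0309]
orientation: [1.105, 1.271, -1.099]
force: [-2.5, -2.0, 4.4]
opening: 0.0122
```

apply_moves --series '[{"jaw": 1,"linear": [0.002,0,-0.006],"roll": 0},{"jaw": 1,"linear": [0.002,0,-0.015],"roll": 0},{"jaw": 1,"linear": [0.002,0,-0.024],"roll": 0},{"jaw": 1,"linear": [0.002,0,-0.033],"roll": 0},{"jaw": 1,"linear": [0.002,0,-0.04],"roll": 0},{"jaw": 1,"linear": [0.002,0,-0.04],"roll": 0}]' --force 3

```text
t: 17.1
tool_pos: [0.559, 0.0043, 0.0296]
orientation: [1.105, 1.272, -1.098]
force: [0.4, 1.0, 1.5]
opening: 0.012
```

```bash
python3 -c "
from h import *
st();ang('w11')"
```

```text
t 17.1 tcp [0.559  0.0043 0.0296] yaw 8.29 tilt -1.0 open 0.012 F [0.4 1.  1.5] T [ 0.19  0.06 -0.05] q6 -0.23
col 317 gray by 8 rows: [239, 239, 239, 239, 239, 239, 246, 248, 249, 250, 252, 179, 134, 26, 19, 19, 20, 20, 20, 20, 20, 21, 21, 21, 36]
[[318.0, 212.0, 15.0], [316.0, 154.0, 11.0]]
```

```bash
python3 -c "
from h import *
c=pickle.load(open('w11.pkl','rb'));i=c['pixels'][100:400,120:520]
shot('s11',(280,190,130,100),3,'side')
cv2.imwrite('pics/c11.png',np.hstack([i,cv2.imread('pics/s11.png')]))"
```

```text
(no output)
```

View pics/c11.png

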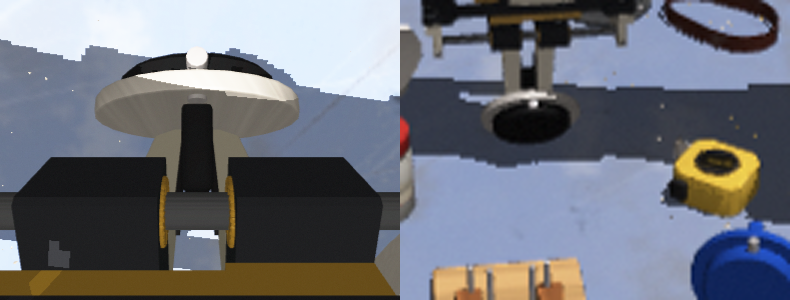

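The drag worked: the lid has tilted about 35–40° (pin at (197,58) in the crop, bar foreshortened). I keep dragging while pressing down.

apply_moves --series '[{"jaw": 1,"linear": [0.002,0,-0.01],"roll": 0},{"jaw": 1,"linear": [0.004,0,-0.02],"roll": 0},{"jaw": 1,"linear": [0.006,0,-0.03],"roll": 0},{"jaw": 1,"linear": [0.008,0,-0.04],"roll": 0},{"jaw": 1,"linear": [0.009,0,-0.05],"roll": 0},{"jaw": 1,"linear": [0.01,0,-0.06],"roll": 0},{"jaw": 1,"linear": [0.01,0,-0.06],"roll": 0}]' --force 3

```text
t: 18.08
tool_pos: [0.5534, 0.0401, 0.0233]
orientation: [1.105, 1.273, -1.098]
force: [0.7, 0.3, -0.7]
opening: 0.0121
```

```bash
python3 -c "
from h import *
st();ang('w12')"
```

```text
t 18.07 tcp [0.5534 0.0401 0.0233] yaw 8.31 tilt -1.0 open 0.0121 F [ 0.7  0.3 -0.7] T [-0.13  0.04  0.  ] q6 -0.17
col 317 gray by 8 rows: [230, 230, 234, 254, 252, 251, 254, 14, 17, 48, 50, 48, 46, 19, 18, 19, 18, 19, 18, 18, 18, 18, 18, 18, 34]
[[318.0, 164.0, 11.0]]
```

apply_moves --series '[{"jaw": 1,"linear": [0.002,0,0],"roll": 0},{"jaw": 1,"linear": [0.004,0,0],"roll": 0},{"jaw": 1,"linear": [0.005,0,0],"roll": 0},{"jaw": 1,"linear": [0.005,0,0],"roll": 0}]' --force 3

```text
t: 18.62
tool_pos: [0.5537, 0.0397, 0.0205]
orientation: [1.105, 1.272, -1.098]
force: [-1.3, -1.1, 4.2]
opening: 0.012
```

```bash
python3 -c "
from h import *
st();ang('w13')"
```

```text
t 18.62 tcp [0.5537 0.0397 0.0205] yaw 8.29 tilt -1.0 open 0.012 F [-1.3 -1.1  4.2] T [-0.25  0.33  0.02] q6 -0.17
col 317 gray by 8 rows: [235, 235, 238, 255, 252, 252, 255, 26, 16, 43, 52, 51, 49, 20, 19, 20, 20, 20, 19, 19, 19, 19, 19, 19, 36]
None
```

apply_moves --series '[{"jaw": 0.3,"linear": [0,0,0],"roll": 0},{"jaw": 0.3,"linear": [0,0,0],"roll": 0},{"jaw": 0.3,"linear": [0,0,0],"roll": 0},{"jaw": 0.3,"linear": [0,0,0],"roll": 0},{"jaw": 0.3,"linear": [-0.05,0,0],"roll": 0},{"jaw": 0.3,"linear": [-0.12,0,0],"roll": 0},{"jaw": 0.3,"linear": [-0.2,0,0],"roll": 0},{"jaw": 0.3,"linear": [-0.28,0,0],"roll": 0},{"jaw": 0.3,"linear": [-0.28,0,0],"roll": 0}]' --force 20

```text
t: 19.8
tool_pos: [0.5559, 0.0393, 0.1937]
orientation: [1.109, 1.266, -1.092]
force: [0.6, 0.6, -0.0]
opening: 0.0323
```

```bash
python3 -c "
from h import *
st();c=shot('w14');print(proj(c,[(.556,.035,.052),(.556,.035,.02)]))
move((.485,-.25,.24),8.3)"
```

```text
t 19.8 tcp [0.5559 0.0393 0.1937] yaw 8.3 tilt -0.9999 open 0.0323 F [ 0.6  0.6 -0. ] T [-0.06  0.06  0.03] q6 -0.17
[[313.26149419 188.54325021]
 [313.16550816 180.75488682]]
t 19.85 tcp [0.5544 0.0393 0.1908] yaw 8.3 tilt -1.0 open 0.0324 F [ 0.   0.3 -0.7] T [-0.07  0.09  0.05] q6 -0.17
linear [-0.084 -0.183  0.46 ] roll -0.0
```

apply_moves --series '[{"jaw": 0.3,"linear": [-0.084,-0.03,0.08],"roll": 0},{"jaw": 0.3,"linear": [-0.084,-0.065,0.165],"roll": 0},{"jaw": 0.3,"linear": [-0.084,-0.1,0.25],"roll": 0},{"jaw": 0.3,"linear": [-0.084,-0.135,0.34],"roll": 0},{"jaw": 0.3,"linear": [-0.084,-0.165,0.42],"roll": 0},{"jaw": 0.3,"linear": [-0.084,-0.183,0.46],"roll": 0},{"jaw": 0.3,"linear": [-0.084,-0.183,0.46],"roll": 0},{"jaw": 0.3,"linear": [-0.084,-0.183,0.46],"roll": 0}]'

```text
t: 20.85
tool_pos: [0.4849, -0.2488, 0.2387]
orientation: [1.107, 1.271, -1.096]
force: [-0.2, 0.1, 0.6]
opening: 0.0325
```

```bash
python3 -c "
from h import *
st();c=shot('w15');p=proj(c,[(.489,-.267,.075)])[0];print(p)
a=pickle.load(open('w14.pkl','rb'))['pixels'][80:280,213:413];x,y=int(p[0])-100,max(int(p[1])-100,0);print('crop15 origin',x,y)
b=c['pixels'][y:y+200,x:x+200]
cv2.imwrite('pics/c15.png',np.hstack([cv2.resize(i,(400,400),interpolation=cv2.INTER_CUBIC) for i in(a,b)]))"
```

```text
t 20.85 tcp [ 0.4849 -0.2488  0.2387] yaw 8.29 tilt -1.0 open 0.0325 F [-0.2  0.1  0.6] T [-0.09  0.06  0.06] q6 -0.72
[316.24221674 197.80923596]
crop15 origin 216 97
```

View pics/c15.png

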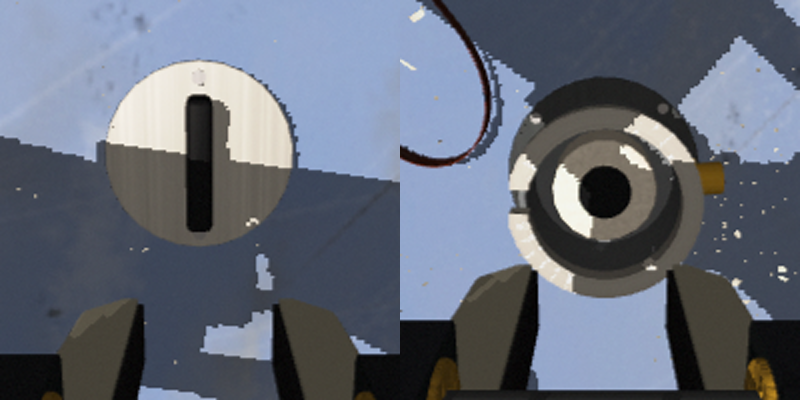

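The left crop shows the lid flat on the bench with the handle up: flange centre (200,153), bar from (200,95) to (200,232), and the pin-side dimple at (199,77). The right crop shows the rim ring with its centre near (606,201) and the notch at (519,201). The hose stub is at (710,178).

```bash
python3 -c "
from h import *
a=pickle.load(open('w14.pkl','rb'));c=pickle.load(open('w15.pkl','rb'))
A=lambda x,y:(213+x/2,80+y/2);C=lambda x,y:(216+(x-400)/2,97+y/2)
p=onz(a,A(200,153),.02);d=onz(a,A(199,77),.02);h0=onz(a,A(200,96),.052);h1=onz(a,A(199.5,231),.052)
dg=lambda v:np.degrees(np.arctan2(v[1],v[0]))
print('lid',p,'dimple dir',dg(d-p),'bar',(h0+h1)/2,dg(h0-h1),np.linalg.norm(h0-h1))
k=onz(c,C(606.5,201),.075);b=onz(c,C(609.5,201),.075);n=onz(c,C(519,201),.073);s=onz(c,C(712,178),.04)
rim=[onz(c,C(*q),.075) for q in((508,201),(705,201),(606,105),(606,298))];print('rim',rim)
print('can',k,b,'notch',n,dg(n-k),np.linalg.norm(n-k),'stub',dg(s-k))
cx=rim[0]/2+rim[1]/2;print(cx)
move((.5559,.03,.19))
"
```

```text
lid [0.5524 0.0589 0.02  ] dimple dir 98.73413544083566 bar [0.55235 0.0584  0.052  ] 97.90194046540164 0.060373255668383495
rim [array([ 0.4444, -0.2731,  0.075 ]), array([ 0.5394, -0.2595,  0.075 ]), array([ 0.4848, -0.22  ,  0.075 ]), array([ 0.499 , -0.3166,  0.075 ])]
can [ 0.4919 -0.2663  0.075 ] [ 0.4933 -0.2661  0.075 ] notch [ 0.4495 -0.2729  0.073 ] -171.15232157947543 0.04295718798990455 stub 11.349419565985645
[ 0.4919 -0.2663  0.075 ]
t 20.9 tcp [ 0.4851 -0.2486  0.239 ] yaw 8.34 tilt -1.0 open 0.0325 F [ 0.2 -0.3  0. ] T [-0.06  0.04  0.03] q6 -0.72
linear [ 0.084  0.183 -0.442] roll 0
```

```bash
python3 -c "
from h import *
move((.5524,.0587,.10),8.2);move((.5524,.0587,.0225),8.2)"
```

```text
t 20.9 tcp [ 0.4851 -0.2486  0.239 ] yaw 8.34 tilt -1.0 open 0.0325 F [ 0.2 -0.3  0. ] T [-0.06  0.04  0.03] q6 -0.72
linear [ 0.234  0.184 -0.49 ] roll 0.005
t 20.9 tcp [ 0.4851 -0.2486  0.239 ] yaw 8.34 tilt -1.0 open 0.0325 F [ 0.2 -0.3  0. ] T [-0.06  0.04  0.03] q6 -0.72
linear [ 0.363  0.183 -0.49 ] roll 0.005
```

apply_moves --series '[{"jaw": 0.3,"linear": [0,0.035,-0.09],"roll": 0},{"jaw": 0.3,"linear": [0,0.07,-0.18],"roll": 0},{"jaw": 0.3,"linear": [0,0.105,-0.27],"roll": 0},{"jaw": 0.3,"linear": [0.05,0.14,-0.36],"roll": 0},{"jaw": 0.3,"linear": [0.1,0.17,-0.44],"roll": 0},{"jaw": 0.3,"linear": [0.16,0.184,-0.49],"roll": 0},{"jaw": 0.3,"linear": [0.22,0.184,-0.49],"roll": 0},{"jaw": 0.3,"linear": [0.234,0.184,-0.49],"roll": 0},{"jaw": 0.3,"linear": [0.234,0.184,-0.49],"roll": 0}]'

```text
t: 22.02
tool_pos: [0.5524, 0.0592, 0.1002]
orientation: [1.106, 1.272, -1.095]
force: [0.9, 0.4, 1.1]
opening: 0.0325
```

```bash
python3 -c "
from h import *
move((.5524,.0587,.0225),8.2)"
```

```text
t 22.02 tcp [0.5524 0.0592 0.1002] yaw 8.37 tilt -1.0 open 0.0325 F [0.9 0.4 1.1] T [-0.03  0.06  0.01] q6 -0.13
linear [ 0.13  -0.001  0.001] roll 0.006
```

apply_moves --series '[{"jaw": 0.3,"linear": [0.06,0,0.001],"roll": 0},{"jaw": 0.3,"linear": [0.11,0,0.001],"roll": 0},{"jaw": 0.3,"linear": [0.129,0,0.001],"roll": 0},{"jaw": 0.3,"linear": [0.129,0,0.001],"roll": 0},{"jaw": 1,"linear": [0.129,0,0.001],"roll": 0},{"jaw": 1,"linear": [0.129,0,0.001],"roll": 0},{"jaw": 1,"linear": [0.129,0,0.001],"roll": 0},{"jaw": 1,"linear": [0.129,0,0.001],"roll": 0},{"jaw": 1,"linear": [0.129,0,0.001],"roll": 0}]' --force 45

```text
t: 23.15
tool_pos: [0.5536, 0.0588, 0.024]
orientation: [1.106, 1.271, -1.094]
force: [-2.0, -0.8, 6.0]
opening: 0.0118
```

```bash
python3 -c "
from h import *
move((.5524,.0587,.16));move((.492,-.2675,.16),78)"
```

```text
t 23.15 tcp [0.5536 0.0588 0.024 ] yaw 8.38 tilt -1.0 open 0.0118 F [-2.  -0.8  6. ] T [-0.18  0.74 -0.02] q6 -0.14
linear [-0.227 -0.    -0.001] roll 0
t 23.15 tcp [0.5536 0.0588 0.024 ] yaw 8.38 tilt -1.0 open 0.0118 F [-2.  -0.8  6. ] T [-0.18  0.74 -0.02] q6 -0.14
linear [-0.229 -0.179  0.523] roll -2.321
```

apply_moves --series '[{"jaw": 1,"linear": [-0.06,0,0],"roll": 0},{"jaw": 1,"linear": [-0.14,0,0],"roll": 0},{"jaw": 1,"linear": [-0.21,0,0.02],"roll": 0},{"jaw": 1,"linear": [-0.229,-0.03,0.09],"roll": -0.2},{"jaw": 1,"linear": [-0.229,-0.06,0.18],"roll": -0.4},{"jaw": 1,"linear": [-0.229,-0.09,0.27],"roll": -0.6},{"jaw": 1,"linear": [-0.229,-0.12,0.36],"roll": -0.8},{"jaw": 1,"linear": [-0.229,-0.15,0.45],"roll": -1},{"jaw": 1,"linear": [-0.229,-0.179,0.523],"roll": -1},{"jaw": 1,"linear": [-0.229,-0.179,0.523],"roll": -1},{"jaw": 1,"linear": [-0.229,-0.179,0.523],"roll": -1}]'

```text
t: 24.52
tool_pos: [0.4919, -0.2673, 0.1598]
orientation: [0.709, 1.449, -0.698]
force: [0.5, 0.7, -2.5]
opening: 0.0117
```

apply_moves --series '[{"jaw": 1,"linear": [0,0,0],"roll": -0.33},{"jaw": 1,"linear": [0,0,0],"roll": -0.66},{"jaw": 1,"linear": [0,0,0],"roll": -1},{"jaw": 1,"linear": [0,0,0],"roll": -1}]'

```text
t: 25.02
tool_pos: [0.4924, -0.2658, 0.1598]
orientation: [0.3, 1.544, -0.291]
force: [-0.3, 0.3, -1.7]
opening: 0.012
```

```bash
python3 -c "
from h import *
move((.492,-.2675,.12),78)
c=shot('w16');shot('sc16',(306,205,80,80),3.75,'scene');shot('sd16',(307,120,80,80),3.75,'side')"
```

```text
t 25.02 tcp [ 0.4924 -0.2658  0.1598] yaw 68.38 tilt -1.0 open 0.012 F [-0.3  0.3 -1.7] T [ 0.02 -0.05 -0.02] q6 -1.79
linear [ 0.066 -0.003  0.   ] roll -0.321
```

apply_moves --series '[{"jaw": 1,"linear": [0.02,-0.003,0],"roll": -0.3},{"jaw": 1,"linear": [0.05,-0.003,0],"roll": -0.3},{"jaw": 1,"linear": [0.085,-0.003,0],"roll": -0.3},{"jaw": 1,"linear": [0.094,-0.003,0],"roll": -0.3},{"jaw": 1,"linear": [0.1,-0.003,0],"roll": -0.3},{"jaw": 1,"linear": [0.1,-0.003,0],"roll": -0.3}]'

```text
t: 25.92
tool_pos: [0.4922, -0.2681, 0.1001]
orientation: [0.18, 1.556, -0.173]
force: [0.8, -0.8, -2.1]
opening: 0.0116
```

```bash
python3 -c "
from h import *
move((.492,-.2675,.096),78)"
```

```text
t 25.93 tcp [ 0.4922 -0.2681  0.1001] yaw 77.12 tilt -1.0 open 0.0116 F [ 0.8 -0.8 -2.1] T [-0.04 -0.   -0.05] q6 -1.94
linear [ 0.007  0.001 -0.001] roll -0.029
```

apply_moves --series '[{"jaw": 1,"linear": [0.004,0.001,0],"roll": 0},{"jaw": 1,"linear": [0.007,0.001,0],"roll": 0},{"jaw": 1,"linear": [0.009,0.001,0],"roll": 0},{"jaw": 1,"linear": [0.009,0.001,0],"roll": 0}]'

```text
t: 26.42
tool_pos: [0.4929, -0.2682, 0.0972]
orientation: [0.179, 1.555, -0.174]
force: [-6.1, 1.7, 12.3]
opening: 0.0121
```

apply_moves --series '[{"jaw": 1,"linear": [0.002,0,0],"roll": 0},{"jaw": 1,"linear": [0.004,0,0],"roll": 0},{"jaw": 1,"linear": [0.004,0,0],"roll": 0}]'

```text
t: 26.8
tool_pos: [0.493, -0.2684, 0.0972]
orientation: [0.178, 1.554, -0.174]
force: [-9.7, 3.8, 14.5]
opening: 0.0119
```

```bash
python3 -c "
from h import *
st()"
```

```text
t 26.8 tcp [ 0.493  -0.2684  0.0972] yaw 77.12 tilt -1.0 open 0.0119 F [-9.7  3.8 14.5] T [1.01 1.43 0.21] q6 -1.94
```

apply_moves --series '[{"jaw": 1,"linear": [-0.004,0,0],"roll": 0},{"jaw": 1,"linear": [-0.004,0,-0.004],"roll": 0},{"jaw": 1,"linear": [-0.001,0,-0.004],"roll": 0},{"jaw": 1,"linear": [0.002,0,-0.004],"roll": 0},{"jaw": 1,"linear": [0.004,0,-0.004],"roll": 0},{"jaw": 1,"linear": [0.004,0,-0.004],"roll": 0}]'

```text
t: 27.55
tool_pos: [0.4907, -0.2679, 0.0957]
orientation: [0.178, 1.554, -0.174]
force: [-4.5, 2.3, 9.1]
opening: 0.0119
```

```bash
python3 -c "
from h import *
st()"
```

```text
t 27.55 tcp [ 0.4907 -0.2679  0.0957] yaw 77.12 tilt -1.0 open 0.0119 F [-4.5  2.3  9.1] T [0.66 1.03 0.01] q6 -1.94
```

apply_moves --series '[{"jaw": 1,"linear": [-0.003,0.001,-0.003],"roll": 0},{"jaw": 1,"linear": [0.001,0.001,-0.003],"roll": 0},{"jaw": 1,"linear": [0.004,0.001,-0.003],"roll": 0},{"jaw": 1,"linear": [0.006,0.001,-0.003],"roll": 0},{"jaw": 1,"linear": [0.006,0.001,-0.003],"roll": 0}]'

```text
t: 28.18
tool_pos: [0.4907, -0.2678, 0.0942]
orientation: [0.177, 1.551, -0.175]
force: [-0.1, 0.9, 10.8]
opening: 0.0118
```

```bash
python3 -c "
from h import *
st()"
```

```text
t 28.18 tcp [ 0.4907 -0.2678  0.0942] yaw 77.11 tilt -0.9999 open 0.0118 F [-0.1  0.9 10.8] T [ 0.32  0.43 -0.2 ] q6 -1.94
```

The lateral force has gone and 10.8 N vertical remains at z=0.094, so the pin is on the rim. Next I turn toward the notch with light pressure.

apply_moves --series '[{"jaw": 1,"linear": [0.002,0,0],"roll": -0.1},{"jaw": 1,"linear": [0.003,0,0],"roll": -0.2},{"jaw": 1,"linear": [0.003,0,0],"roll": -0.3},{"jaw": 1,"linear": [0.003,0,0],"roll": -0.4},{"jaw": 1,"linear": [0.003,0,0],"roll": -0.5},{"jaw": 1,"linear": [0.003,0,0],"roll": -0.5}]'

```text
t: 28.92
tool_pos: [0.491, -0.2685, 0.0924]
orientation: [-0.03, 1.557, 0.027]
force: [1.5, -4.5, -0.4]
opening: 0.0119
```

apply_moves --series '[{"jaw": 1,"linear": [0.003,0,0],"roll": -0.06},{"jaw": 1,"linear": [0.003,0,0],"roll": -0.12},{"jaw": 1,"linear": [0.003,0,0],"roll": -0.18},{"jaw": 1,"linear": [0.003,0,0],"roll": -0.18}]'

```text
t: 29.42
tool_pos: [0.4906, -0.2682, 0.0902]
orientation: [-0.105, 1.556, 0.102]
force: [-0.5, -0.4, -2.2]
opening: 0.0118
```

```bash
python3 -c "
from h import *
st()"
```

```text
t 29.43 tcp [ 0.4906 -0.2682  0.0902] yaw 97.53 tilt -0.9999 open 0.0118 F [-0.5 -0.4 -2.2] T [-0.11  0.24 -0.02] q6 -2.3
```

apply_moves --series '[{"jaw": 1,"linear": [0.003,0,0],"roll": 0},{"jaw": 1,"linear": [0.006,0,0],"roll": 0},{"jaw": 1,"linear": [0.008,0,0],"roll": 0},{"jaw": 1,"linear": [0.008,0,0],"roll": 0}]'

```text
t: 29.92
tool_pos: [0.491, -0.2688, 0.0874]
orientation: [-0.105, 1.555, 0.1]
force: [-7.9, 1.8, 12.1]
opening: 0.0116
```

```bash
python3 -c "
from h import *
st()"
```

```text
t 29.93 tcp [ 0.491  -0.2688  0.0874] yaw 97.52 tilt -0.9999 open 0.0116 F [-7.9  1.8 12.1] T [0.45 0.93 0.19] q6 -2.3
```

apply_moves --series '[{"jaw": 1,"linear": [0.001,0,-0.003],"roll": 0},{"jaw": 1,"linear": [0.003,0,-0.003],"roll": -0.05},{"jaw": 1,"linear": [0.005,0,-0.003],"roll": 0.05},{"jaw": 1,"linear": [0.006,0,-0.003],"roll": -0.04},{"jaw": 1,"linear": [0.006,0,-0.003],"roll": 0},{"jaw": 1,"linear": [0.006,0,-0.003],"roll": 0}]'

```text
t: 30.68
tool_pos: [0.4907, -0.27, 0.0866]
orientation: [-0.107, 1.552, 0.099]
force: [-4.5, 1.8, 18.2]
opening: 0.0116
```

```bash
python3 -c "
from h import *
s,M=st();print(M.round(3).tolist())"
```

```text
t 30.68 tcp [ 0.4907 -0.27    0.0866] yaw 97.54 tilt -0.9999 open 0.0116 F [-4.5  1.8 18.2] T [0.91 0.57 0.21] q6 -2.3
[[0.017, -0.131, 0.991], [-0.004, 0.991, 0.131], [-1.0, -0.006, 0.016]]
```

apply_moves --series '[{"jaw": 1,"linear": [0,0,0],"roll": 0},{"jaw": 0.4,"linear": [0,0,0],"roll": 0},{"jaw": 0.4,"linear": [0,0,0],"roll": 0},{"jaw": 0.4,"linear": [0,0,0],"roll": 0},{"jaw": 0.4,"linear": [0,0,0],"roll": 0},{"jaw": 0.4,"linear": [-0.04,0,0],"roll": 0},{"jaw": 0.4,"linear": [-0.12,0,0],"roll": 0},{"jaw": 0.4,"linear": [-0.2,0,0],"roll": 0},{"jaw": 0.4,"linear": [-0.28,0,0],"roll": 0},{"jaw": 0.4,"linear": [-0.28,0,0],"roll": 0}]'

```text
t: 31.92
tool_pos: [0.49, -0.2707, 0.2601]
orientation: [-0.111, 1.545, 0.095]
force: [0.3, 0.1, -0.1]
opening: 0.0279
```

```bash
python3 -c "
from h import *
st();w=shot('w20');a=shot('a20',name='scene');b=shot('b20',name='side')
P=(.4905,-.268,.075);o=[]
for c,h in((w,100),(a,35),(b,35)):
    u,v=proj(c,[P])[0].astype(int);x,y=max(u-h,0),max(v-h,0);print(x,y)
    o.append(cv2.resize(c['pixels'][y:y+2*h,x:x+2*h],(400,400) if h<50 else (400,400),interpolation=cv2.INTER_CUBIC))
big=np.zeros((600,800,3),np.uint8)
big[:400,:400]=o[1];big[:400,400:]=o[2];big[400:,:]=0
r=cv2.resize(o[0],(200,200),interpolation=cv2.INTER_AREA);big[400:,:200]=r
# model: predicted flange top edge (z .083) seated over scene/side crop in second row, side by side without overlay
for k,c in((1,a),(2,b)):
    i=c['pixels'].copy();
    u,v=proj(c,[P])[0].astype(int);x,y=max(u-35,0),max(v-35,0);S=6
    e=cv2.resize(i[y:y+70,x:x+70],None,fx=S,fy=S,interpolation=cv2.INTER_CUBIC)
    t=np.linspace(0,2*np.pi,73)
    for z,rr,col in((.083,.046,(0,0,255)),(.075,.048,(0,255,0))):
        q=proj(c,np.c_[P[0]+rr*np.cos(t),P[1]+rr*np.sin(t),0*t+z]);cv2.polylines(e,[((q-[x,y]+.5)*S-.5).round().astype(int)],True,col,1)
    e=e[100:300,60:360];big[400:,200+300*(k-1):500+300*(k-1)]=e
cv2.imwrite('pics/c20.png',big)"
```

```text
t 31.93 tcp [ 0.49   -0.2707  0.2601] yaw 97.54 tilt -0.9997 open 0.0279 F [ 0.3  0.1 -0.1] T [0.02 0.06 0.04] q6 -2.3
220 69
311 221
311 135
```

View pics/c20.png

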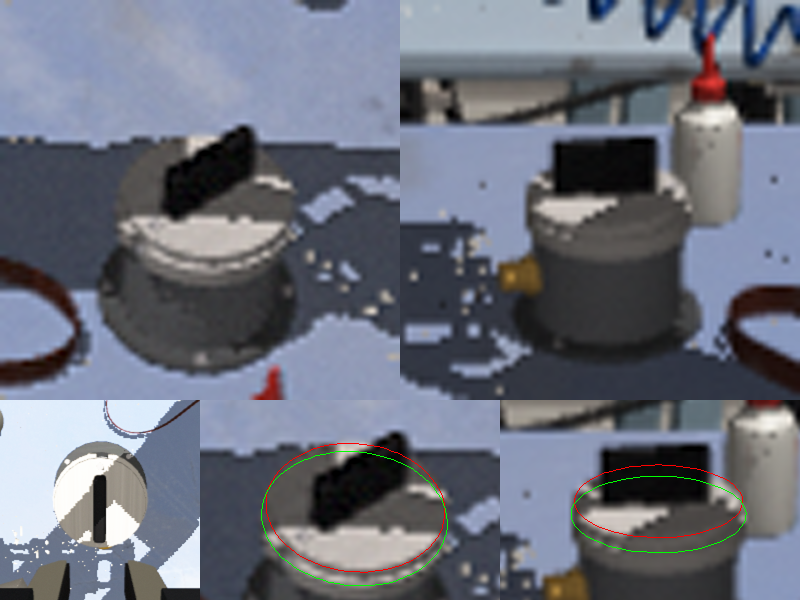

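The lid sits on the rim with the handle up and no visible gap. The bottle, the jar and the band are undisturbed. As a check and final press, I'll push on the handle top with shut fingers. It should stop at z≈0.115 if flush.

apply_moves --series '[{"jaw": 1,"linear": [0.05,0,0],"roll": 0},{"jaw": 1,"linear": [0.12,0,0],"roll": 0},{"jaw": 1,"linear": [0.19,0,0],"roll": 0},{"jaw": 1,"linear": [0.22,0,0],"roll": 0},{"jaw": 1,"linear": [0.23,0,0],"roll": 0},{"jaw": 1,"linear": [0.236,0,0],"roll": 0},{"jaw": 1,"linear": [0.236,0,0],"roll": 0},{"jaw": 1,"linear": [0.236,0,0],"roll": 0}]'

```text
t: 33.08
tool_pos: [0.4895, -0.2694, 0.1152]
orientation: [-0.107, 1.554, 0.1]
force: [-13.5, 8.5, 23.2]
opening: 0.0006
```

```bash
python3 -c "
from h import *
move((.4905,-.268,.112));move((.475,-.270,.12));move((.506,-.266,.12))"
```

```text
t 33.08 tcp [ 0.4895 -0.2694  0.1152] yaw 97.56 tilt -0.9999 open 0.0006 F [-13.5   8.5  23.2] T [ 1.55  2.5  -0.02] q6 -2.3
linear [0.005 0.002 0.002] roll 0
t 33.08 tcp [ 0.4895 -0.2694  0.1152] yaw 97.56 tilt -0.9999 open 0.0006 F [-13.5   8.5  23.2] T [ 1.55  2.5  -0.02] q6 -2.3
linear [-0.008  0.002 -0.024] roll 0
t 33.08 tcp [ 0.4895 -0.2694  0.1152] yaw 97.56 tilt -0.9999 open 0.0006 F [-13.5   8.5  23.2] T [ 1.55  2.5  -0.02] q6 -2.3
linear [-0.008  0.002  0.028] roll 0
```

It stopped at 0.1152, so it is flush at the middle. I'll probe and press both bar ends for tilt.

apply_moves --series '[{"jaw": 1,"linear": [-0.012,0,0],"roll": 0},{"jaw": 1,"linear": [-0.012,0.002,-0.025],"roll": 0},{"jaw": 1,"linear": [-0.012,0.002,-0.025],"roll": 0},{"jaw": 1,"linear": [-0.004,0.002,-0.025],"roll": 0},{"jaw": 1,"linear": [0.002,0.002,-0.025],"roll": 0},{"jaw": 1,"linear": [0.004,0.002,-0.025],"roll": 0},{"jaw": 1,"linear": [0.004,0.002,-0.025],"roll": 0}]'

```text
t: 33.95
tool_pos: [0.4745, -0.2702, 0.1152]
orientation: [-0.107, 1.554, 0.1]
force: [-12.1, 7.5, 25.9]
opening: 0.0005
```

apply_moves --series '[{"jaw": 1,"linear": [-0.012,0,0],"roll": 0},{"jaw": 1,"linear": [-0.012,0,0.05],"roll": 0},{"jaw": 1,"linear": [-0.012,0,0.05],"roll": 0},{"jaw": 1,"linear": [-0.004,0,0.05],"roll": 0},{"jaw": 1,"linear": [0.002,0,0.05],"roll": 0},{"jaw": 1,"linear": [0.004,0,0.05],"roll": 0},{"jaw": 1,"linear": [0.004,0,0.05],"roll": 0}]'

```text
t: 34.83
tool_pos: [0.5036, -0.2661, 0.1152]
orientation: [-0.107, 1.554, 0.1]
force: [-9.7, 7.3, 21.0]
opening: 0.0004
```

Both ends read 0.1152, so the lid is level and home. I retreat and hand in, with a last camera comparison in code.

apply_moves --series '[{"jaw": 1,"linear": [-0.05,0,0],"roll": 0},{"jaw": 1,"linear": [-0.13,0,0],"roll": 0},{"jaw": 1,"linear": [-0.21,0,0],"roll": 0},{"jaw": 1,"linear": [-0.24,0,0],"roll": 0},{"jaw": 1,"linear": [-0.24,0,0],"roll": 0},{"jaw": 1,"linear": [-0.24,0,0],"roll": 0}]'

```text
t: 35.58
tool_pos: [0.5006, -0.2652, 0.2565]
orientation: [-0.105, 1.557, 0.102]
force: [-0.4, -0.2, -0.2]
opening: 0.0006
```

```bash
python3 -c "
from h import *
import plant
st();b=shot('b21',name='side');p=pickle.load(open('b20.pkl','rb'));s0=pickle.load(open('side0.pkl','rb'))
d=lambda x,y,r:float(np.abs(x['pixels'][r[1]:r[3],r[0]:r[2]].astype(int)-y['pixels'][r[1]:r[3],r[0]:r[2]]).mean().round(1))
print('canister vs after release',d(b,p,(330,158,366,200)),'jar',d(b,s0,(258,228,286,265)),'tape',d(b,s0,(368,234,402,264)),'bottle',d(b,s0,(357,145,373,174)))
print(plant.close_job())"
```

```text
t 35.58 tcp [ 0.5006 -0.2652  0.2565] yaw 97.55 tilt -0.9999 open 0.0006 F [-0.4 -0.2 -0.2] T [0.06 0.01 0.01] q6 -2.28
canister vs after release 5.5 jar 2.7 tape 11.3 bottle 6.1
the job is handed in; nothing more can be done
None
```

The lid is closed on the canister and the job was handed in at about 35.6 s of the allowed 64 s, with the gripper clear above.

**What I did:** I lifted the lid from the rack by its handle. It would not swing flat under a light grip, so I tipped it partly against the rack's tall pegs. Dragging its edge on the bench then laid it flat with the handle up, and I let go. I gripped it again from above and set it on the mouth, shifting about 2 mm in -x to clear a wedge against the bore. Turning it with light pressure let the pin drop near the seen notch direction. I pressed it down and let go, then pressed once more with shut fingers.

**Last checks:**
- **Flush:** the handle top read z = 0.1152 m at its middle and near both ends, at 21–26 N. Flush is 0.115 m, so it is level along the handle. I did not probe across the handle; the last pictures, taken before that final press, show no gap.
- **Seating height:** when I let go of the lid, the tool height was about 0.087 m. That agreed with the seated height only within the 1–2 mm uncertainty of the grip, so I rely on the handle-top reading.
- **Bystanders:** I compared the side image before and after in code. The jar changed little (2.7 grey levels) and the bottle a bit more (6.1). The tape measure patch changed most (11.3). The arm's shadow may explain that, but I did not confirm it. The arm never went near the tape measure, and it looked in place in the mid-job picture.

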